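# Unpack the yeast brick from its tight tin

### The arm

A 6-joint arm with a two-finger parallel gripper is mounted at the origin on the work surface. World frame = base frame: x ahead of the robot, y to its left, z up, the work surface at z = 0. Lengths are in m, angles in rad, forces in N, time in s.
With the tool pointing down it reaches from about 0.35 to 0.975 m from the base axis. Payload 4.9 kg.
Tool frame: the origin (TCP) lies where the fingers leave the gripper's body, on its centre line; the fingertips stand 73 mm ahead of it and the grasp point (between the pads) lies bot.grasp_offset ahead of it (bot.grasp_offset is the distance from the TCP to the grasp point, in m); z points along the fingers, y is the direction in which the jaws open and shut (so a half turn about z gives the same grasp; the last joint's range is limited). The gripper opens to 85 mm and grips with 20 to 120 N. Pads are 22 mm wide; open, the fingers measure 114 mm over their backs; the gripper's body (76 mm by 85 mm) begins 54 mm behind the grasp point. The pads swing forward as they close: fully open they stand 13 mm farther back than shut.
Start: joints at [-0.119, 0.053, 1.613, -0, 1.476, -0.119], TCP at [0.625, 0, 0.304] pointing down, gripper open.
Joint ranges: [-3.01, 3.01], [-1.01, 2.22], [0.06, 2.58], [-1.02, 4.17], [0.09, 2.62], [-3.14, 3.14]. Speed limits (rad/s): [2.57, 2.57, 3.14, 3.14, 3.14, 3.14].

### API

Orientations are given as a unit quaternion [x, y, z, w].
In Python, from rig import bot, read_camera, camera_params gives the robot as it stands.
- The arm moves only by the tool drive_tool, never from a script. Its argument "steps" is a list of rows, each a list of 7 numbers: the shift along the tool's x, y, z in m, then the turn, a rotation vector about the tool's x, y, z in degrees, then the closure, from 0 (fully open) to 1 (shut). In form: [[x, y, z, rx, ry, rz, hand], ...]. A call has 1 to 5 rows; each row is the pose to reach, as a shift and turn from the pose commanded when the call began, along the tool's axes at that moment; what a row does not reach only later rows make up. A row lasts 1/10 s, in which the tool goes at most 50 mm and 8.59 degrees, less where a joint would pass 70% of its speed; a pose out of reach is approached as far as the arm can. A call with a gripper value outside its range is refused whole. The fingers move at their own pace and stop on an object; "newtons" is the grip in N (left out, the last holds). Time passes only in rows, so rows that repeat a pose let the fingers close. It gives the time, the measured TCP pose, the force and the opening at its end, in the units of the state.
- bot.observe(): the state, without advancing time (a new reading comes with each control period).
- read_camera(name): name is "scene" or "side" or "wrist"; returns the picture (420x560x3 uint8, blue, green, red); there is no depth.
- camera_params(name): a dict with "fx", "fy", "cx", "cy" (pixels), "k1" (the pictures are not rectified: a ray, as slopes to the right and down, at radius r is drawn at 1 + k1 r^2 times it, then the intrinsics apply), "extrinsics" (4x4, takes a point from world to camera coordinates). Camera axes: x right, y up, looking along -z (the intrinsics and any distortion apply to the point x, -y, -z); pixel columns grow to the right and rows downward; lengths in m; the calibration is good to about 2 mm. A picture is of the moment at which its call begins: read the wrist's pose just before it. camera_params takes no time and is no camera call; for the wrist camera it gives the pose at the moment of the call.
- bot.sign_off(): hands the job in, once; it reports no verdict.
The state is a dict: "time": time; "qpos": joint angles; "dq": joint speeds; "joint_torque": joint torques, N m; "tool_pos": TCP position; "tool_rot": TCP orientation; "force": force on the tool from outside, world axes, zero at the start; "ft_torque": the same for the moment, N m; "grip_width": opening from 0.0 (shut) to 1.0 (fully open).
Only numpy, scipy, OpenCV 4.12 (cv2) and the standard library are available. Lean on these libraries where they do the work, as an engineer would, in place of code of your own. Each camera call takes 0.05 s, during which the arm holds its last target. There are 200 camera calls.

### The job

Get the green-lidded tin fully home in the yellow hold-down shoe, its foot flange under the two lips, so that the shoe holds the base down while you draw the tight, deep lid straight up and off. Stand the lid, open side down, flat in the round pan, then take the yeast brick out of the base and stand it upright in the middle of the scale's blue platform. Do not drop the lid or the brick, leave the tin's base home in the shoe, and do not disturb the red tin or the other things around.

Things in the scene. Friction and masses are not known exactly. Their poses are not given: they have to be found in the camera images.
- tin_base: Bare-metal base of the tin, loose, 150 g, on the table in front of the shoe, left or right. Origin: centre of underside, z up. Grey flange 90 (x) x 100 (y) x 6 mm, slippery (friction 0.15); plinth 91 x 67 mm up to z = 20 (lid sits on it); above it a box 82 x 58 mm outside, 4 mm walls, rim at z = 58, inner floor z = 6.
- tin_rim (a point): Centre of the base's mouth, 58 mm above its underside, same axes. Two spring pads in the y walls 10 mm lower grip the inside of the lid: a drag of about 8 to 10 N until the lid is clear. That is more than the weight of base and brick, so an unheld tin comes up whole.
- tin_lid: Green lid, loose, 120 g, fully on at first (origin 20 mm above tin_base's, same axes). Origin: centre of its open lower rim, z up. 91 (x) x 67 (y) x 89 mm high, walls 3 mm. Black grip block on top, central, 60 (x) x 24 (y) mm, z = 89 to 117: pinch it across y. It overlaps the base box by 38 mm and must rise 84 mm to clear the brick.
- brick: Vacuum-hard yeast brick, gold with a red band, rigid, about 280 g (hidden, x0.8 to 1.3), 70 (x) x 46 (y) x 98 mm high. Origin: centre of its underside, z up. Stands loosely (2 mm play all round) in the base on the floor at z = 6 with the base's axes, hidden under the lid at first; with the lid off it stands 46 mm proud of the base's rim.
- shoe: Yellow hold-down shoe fixed to the table, mouth towards the robot. Origin: on the table, where tin_base's origin lies when home. The tin enters along the shoe's +x, flange on the table, tin x along shoe x (either way round). Walls 106 mm apart (3 mm play each side). Back stop at x = +47 mm, 18 mm high: the tin touches it 2 mm beyond the origin.
- shoe_mouth (a point): Middle of the shoe's flared mouth on the table, 70 mm from its origin along -x, axes as the shoe. Lips run from x = -39 to +47 mm of the shoe's origin, z = 9 to 15 mm, edges 76 mm apart; before them lead-in ramps rise to 19 mm. The base rises 3 mm under them before it is held.
- pan: Round dark steel pan, fixed, 180 mm across the rim, 158 mm across its flat floor, rim 16 mm high. Origin: centre of its underside. Stands to the left or right, the scale on the other side.
- pan_floor (a point): Centre of the pan's inner floor, 4 mm above the table.
- scale: White portion scale, fixed, 170 x 150 mm, 40 mm high over all, with a blue square platform. Origin: centre of its underside; the blank display faces -x.
- platform (a point): Centre of the top of the scale's blue platform (120 x 120 mm, top 40 mm above the table); axes as the scale.
- red_tin: A closed tin of the same size and shape with a red lid: leave it. Origin: centre of its underside; 137 mm high. In front of the shoe, on the other side from the green one.
- shaker: Clear jar, 56 mm across, 110 mm high, beyond the pan or scale on the left of the shoe; leave it. Origin: centre of its underside.
- can: Red can, 84 mm across, 110 mm high, beyond on the right of the shoe; leave it. Origin: centre of its underside.
- spatula: Spatula lying at the right edge of the work area; leave it. Origin on its underside.
- cup: Orange cup, 84 mm across, 100 mm high, beyond the pan or scale on the left; leave it. Origin: centre of its underside.
Not all that is in view belongs to the job. Leave any purple look-alike of the tin_lid alone.

How it is judged:
On the way, in this order (a step that is already met when the one before it is completed fails the run):
1. the tin, lid still on, is fully home in the shoe (x of tin_base in the frame of shoe between -0.01 and 0.008 m and y of tin_base in the frame of shoe between -0.008 and 0.008 m and height (world z) of tin_base below 0.006 m and z of tin_lid in the frame of tin_base below 0.03 m), for 0.2 s.
2. the lid is drawn off upright, clear above the base and brick, while the base stays home in the shoe (z of tin_lid in the frame of tin_base above 0.1 m and angle between tin_lid's own z axis and vertical below 0.25 rad and x of tin_base in the frame of shoe above -0.015 m and horizontal distance between tin_base and shoe below 0.018 m and height (world z) of tin_base below 0.008 m), for 0.1 s.
3. the lid stands open side down, flat in the pan, let go (horizontal distance between tin_lid and pan_floor below 0.033 m and z of tin_lid in the frame of pan_floor below 0.006 m and angle between tin_lid's own z axis and vertical below 0.08 rad and contact force between the fingers and tin_lid below 0.1 N), for 0.2 s.
4. the brick is lifted clear of the base (z of brick in the frame of tin_base above 0.058 m), for 0.05 s.
At the end, for the whole second after the job is handed in: Brick upright (0.08 rad), at rest on the blue platform within 30 mm of its centre; lid open side down, flat and at rest in the pan within 33 mm of its centre; base upright on the table, within 18 mm of home in the shoe; all let go (horizontal distance between brick and platform below 0.03 m and z of brick in the frame of platform between -0.005 and 0.006 m and angle between each of brick, tin_lid, tin_base's own z axis and vertical below 0.08 rad and linear speed of each of brick, tin_lid, tin_base below 0.03 m/s and contact force between the fingers and brick below 0.1 N and horizontal distance between tin_lid and pan_floor below 0.033 m and z of tin_lid in the frame of pan_floor below 0.006 m and horizontal distance between tin_base and shoe below 0.018 m and height (world z) of tin_base below 0.006 m); the robot touches nothing.
It fails at once if the lid falls freely (dropped from more than about 13 mm) (linear speed of tin_lid above 0.5 m/s and contact force between the fingers and tin_lid below 0.05 N).
It fails at once if the brick falls freely (dropped from more than about 13 mm) (linear speed of brick above 0.5 m/s and contact force between the fingers and brick below 0.05 N and contact force between brick and tin_base below 0.05 N).
It fails at once if a bystander is shifted more than 20 mm (distance of any of red_tin, shaker, can, spatula, cup from where it was at the start of the episode above 0.02 m).
It also fails if it takes over 72 s, if anything falls off the work surface, if the arm or the gripper's body presses on something with over 40 N, if the wrist force passes 120 N, or if a joint passes its speed limit or range.

## Working session

There is one attempt and no reset: what is moved stays moved. The work goes in short steps, Python scripts to look and compute and a tool call to move; the robot and the scene stay as the last step left them, time stands still between calls to the robot, and variables do not carry over. Pictures are saved under pics/ and viewed, about 8 in all and at most 12, crops included, and the job is handed in when it is done.

Besides the shell and the picture viewer there is one more tool, called after "Emit:" in YAML: its name, and indented under it one key for each argument. drive_tool: Moves the arm, as the interface text tells. Its arguments: {"type":"object","properties":{"steps":{"type":"array"},"newtons":{"type":"number"}},"required":["steps"]}

```bash
ls; mkdir -p pics
cat > h.py <<'E'
import numpy as np, cv2
from scipy.spatial.transform import Rotation as R
from rig import bot, read_camera, camera_params
def K(p): return np.array([[p['fx'],0,p['cx']],[0,p['fy'],p['cy']],[0,0,1.]])
def proj(p,X):
    X=np.atleast_2d(X).astype(float); E=np.array(p['extrinsics'])
    c=X@E[:3,:3].T+E[:3,3]; s=np.c_[c[:,0]/-c[:,2],c[:,1]/c[:,2]]
    s=s*(1+p['k1']*(s**2).sum(1,keepdims=True))
    return np.c_[s[:,0]*p['fx']+p['cx'],s[:,1]*p['fy']+p['cy']]
def ray(p,uv):
    s=cv2.undistortPoints(np.array([[uv]],float),K(p),np.array([p['k1'],0,0,0.]))[0,0]
    # given model is distort = s(1+k1 r^2), same as OpenCV
    E=np.array(p['extrinsics']); Rm=E[:3,:3]
    return -Rm.T@E[:3,3], Rm.T@np.array([s[0],-s[1],-1])
def atz(p,uv,z):
    o,d=ray(p,uv); return o+d*(z-o[2])/d[2]
E
python3 - <<'E'
from h import *
print(bot.observe(), bot.grasp_offset)
for n in ("scene","side"):
    p=camera_params(n); i=read_camera(n); print(n,p); cv2.imwrite(f"pics/{n}0.png",i)
E
```

```text
pics
{'time': 0.0, 'qpos': array([-1.18983882e-01,  5.33624845e-02,  1.61429664e+00, -8.99259552e-06,
        1.47601490e+00, -1.19002266e-01]), 'dq': array([-0.00220115,  0.00121316, -0.00013423, -0.00206076,  0.00090468,
       -0.00030529]), 'joint_torque': array([ 2.70554956e-04, -3.93670499e+01, -3.70175600e+01, -1.62778279e-04,
        6.93513779e-03, -6.06393527e-06]), 'tool_pos': array([6.24521450e-01, 6.58346651e-05, 3.02657805e-01]), 'tool_rot': array([ 7.07099594e-01,  7.07113202e-01, -6.46832740e-04, -8.15263223e-04]), 'force': array([-0.79992578,  0.22066753, -0.15128957]), 'ft_torque': array([ 0.02609364, -0.00583337, -0.02706409]), 'grip_width': 0.999639944237481} 0.0539
scene {'fx': 492.1308736367236, 'fy': 492.1308736367236, 'cx': 288.1045021776241, 'cy': 207.57881537181004, 'k1': -0.17931128619828007, 'extrinsics': array([[-0.63518541,  0.77235458, -0.00280974,  0.39211751],
       [-0.55618234, -0.45487485,  0.69552144,  0.21726488],
       [ 0.53591109,  0.44334779,  0.71849985, -1.84259628],
       [ 0.        ,  0.        ,  0.        ,  1.        ]])}
side {'fx': 398.4210365770781, 'fy': 398.4210365770781, 'cx': 276.4652523951298, 'cy': 213.32083128018024, 'k1': -0.10038032201887394, 'extrinsics': array([[ 0.91050902, -0.41322223, -0.01485625, -0.53072304],
       [ 0.22451227,  0.46388852,  0.85697239, -0.15653781],
       [-0.3472284 , -0.78361651,  0.51514814, -0.99721466],
       [ 0.        ,  0.        ,  0.        ,  1.        ]])}
```

View pics/scene0.png

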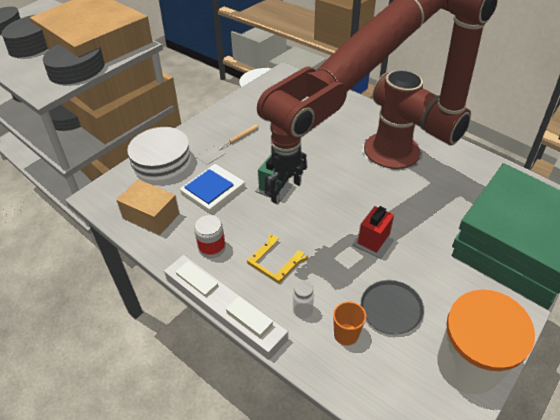

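View pics/side0.png

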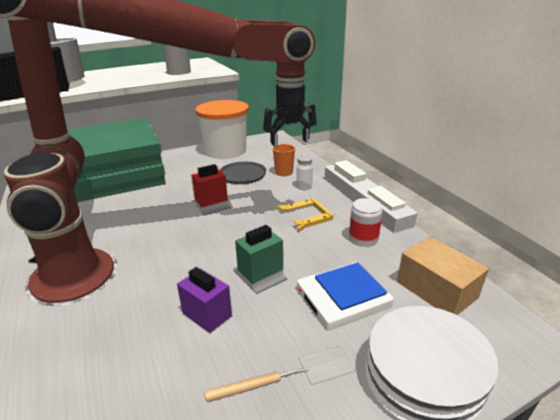

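Candidates for the green tin: the green lid at side (260,258) with a grey flange below it, the purple look-alike at (204,300), the red tin at (210,187), and the green crates in the background. I choose the one at (260,258) and check it in a crop. I measure by fitting silhouettes.

```bash
cat >> h.py <<'E'
from scipy.optimize import minimize
def box(x0,x1,y0,y1,z0,z1): return np.array([[x,y,z] for x in(x0,x1) for y in(y0,y1) for z in(z0,z1)],float)
def cyl(r,z0,z1): 
    a=np.linspace(0,2*np.pi,48,endpoint=False); return np.vstack([np.c_[r*np.cos(a),r*np.sin(a),a*0+z] for z in(z0,z1)])
def render(p,q,parts,minus=()):
    T=R.from_euler('z',q[2]).as_matrix(); m=np.zeros((420,560),np.uint8)
    for P,v in [(P,255) for P in parts]+[(P,0) for P in minus]:
        uv=proj(p,P@T.T+[q[0],q[1],0]); h=cv2.convexHull((uv*16).astype(np.int32).reshape(-1,1,2))
        cv2.fillConvexPoly(m,h,v,cv2.LINE_AA,4)
    return m
def fit(obs,q0,parts,minus=(),w=(.03,.03,.3)):
    def f(q): return np.mean([1-np.minimum(a,b).sum()/max(1,np.maximum(a,b).sum(dtype=float)) for p,mk in obs for a,b in [(render(p,q,parts,minus),mk)]])
    best=None
    for y in (q0[2]-.35,q0[2],q0[2]+.35):
        s=np.array([q0[0],q0[1],y]); S=np.vstack([s]+[s+np.eye(3)[i]*w[i] for i in range(3)])
        r=minimize(f,s,method='Nelder-Mead',options=dict(initial_simplex=S,xatol=1e-4,fatol=1e-5,maxiter=250))
        if best is None or r.fun<best.fun: best=r
    return best.x,best.fun
def mask(i,c,near=None):
    h=cv2.cvtColor(i,cv2.COLOR_BGR2HSV); H,S,V=cv2.split(h)
    lo={'green':(65,95,90,15),'yellow':(20,32,130,110),'blue':(105,125,150,60),'red':(0,6,150,40)}[c]
    m=((H>=lo[0])&(H<=lo[1])&(S>=lo[2])&(V>=lo[3])).astype(np.uint8)*255
    if near is None: return m
    n,l,st,ce=cv2.connectedComponentsWithStats(m,connectivity=8)
    k=[j for j in range(1,n) if st[j,4]>15 and np.hypot(*(ce[j]-near[:2]))<near[2]]
    return np.isin(l,k).astype(np.uint8)*255
LID=[box(-.0455,.0455,-.0335,.0335,.020,.109)]; GRIP=[box(-.03,.03,-.012,.012,.109,.137)]
SHOE=[box(-.039,.047,.038,.058,.0,.015),box(-.039,.047,-.058,-.038,.0,.015),box(.047,.057,-.058,.058,0,.018)]
PLAT=[box(-.06,.06,-.06,.06,.036,.040)]
E
python3 - <<'E'
from h import *
ps,pd=camera_params("scene"),camera_params("side"); s=cv2.imread("pics/scene0.png"); d=cv2.imread("pics/side0.png")
for n,uv,z in [("green",(260,258),.07),("red",(210,187),.07),("purple",(205,300),.05),("shoe",(312,210),.01),("plat",(351,286),.04),("pan",(243,172),.01),("cup",(284,160),.05)]: print(n,atz(pd,uv,z).round(3))
print("scene pan",atz(ps,(392,307),.01).round(3),"shoe",atz(ps,(280,257),.01).round(3))
ml=mask(d,'green',(260,258,30)); my=mask(d,'yellow',(310,212,40)); mys=mask(s,'yellow',(278,260,40)); mb=mask(d,'blue',(351,286,30)); mbs=mask(s,'blue',(210,187,30))
print([m.sum()//255 for m in(ml,my,mys,mb,mbs)])
c=atz(pd,(260,258),.07); print("lid",fit([(pd,ml)],[c[0],c[1],0],LID,GRIP))
c=atz(pd,(312,210),.01); print("shoe",fit([(pd,my),(ps,mys)],[c[0],c[1],0],SHOE))
c=atz(pd,(351,286),.04); print("plat",fit([(pd,mb),(ps,mbs)],[c[0],c[1],0],PLAT))
cv2.imwrite("pics/crop0.png",np.hstack([cv2.resize(d[215:305,160:260+60],None,fx=2.5,fy=5*.5),cv2.resize(s[220:300,235:335],None,fx=2.8125,fy=2.8125,interpolation=cv2.INTER_CUBIC)]))
E
```

```text
green [ 0.437 -0.23   0.07 ]
red [0.434 0.177 0.07 ]
purple [ 0.284 -0.291  0.05 ]
shoe [0.704 0.    0.01 ]
plat [ 0.596 -0.377  0.04 ]
pan [0.608 0.357 0.01 ]
cup [0.753 0.306 0.05 ]
scene pan [0.604 0.364 0.01 ] shoe [0.664 0.007 0.01 ]
[np.uint64(1564), np.uint64(486), np.uint64(701), np.uint64(1825), np.uint64(827)]
lid (array([ 0.44682234, -0.2030793 ,  0.19368004]), np.float64(0.1436586778575566))
shoe (array([ 0.67809834, -0.00091568,  0.02974542]), np.float64(0.3920417502252549))
plat (array([ 0.59927477, -0.36586506,  0.00119901]), np.float64(0.13612157219530657))
```

View pics/crop0.png

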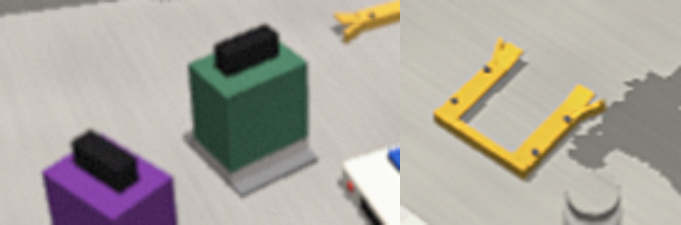

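The crop confirms the choice: the green lid over a grey flange, at side (260,258). The purple one has no flange. The shoe opens toward the robot. I'm moving over the tin for a wrist view.

Emit:
drive_tool:
  steps:
    - [-0.2,-0.2,-0.06,0,0,0,0]
    - [-0.2,-0.2,-0.06,0,0,0,0]
    - [-0.2,-0.2,-0.06,0,0,0,0]
    - [-0.2,-0.2,-0.06,0,0,0,0]
    - [-0.2,-0.2,-0.06,0,0,0,0]

```text
time: 0.6
tool_pos: [0.4504, -0.1737, 0.3556]
tool_rot: [0.707, 0.707, -0.0, -0.0]
force: [-0.0, -1.1, -0.6]
grip_width: 1.001
```

Emit:
drive_tool:
  steps:
    - [0,0,0,0,0,0,0]
    - [0,0,0,0,0,0,0]
    - [0,0,0,0,0,0,0]

```text
time: 0.9
tool_pos: [0.4523, -0.1724, 0.3551]
tool_rot: [0.707, 0.707, 0.0, -0.001]
force: [0.5, 0.0, -0.7]
grip_width: 1.0
```

Run:
```python
from h import *
o=bot.observe(); print(o['time'],o['tool_pos'],o['tool_rot'])
p=camera_params("wrist"); i=read_camera("wrist"); cv2.imwrite("pics/w1.png",i); np.save("w1.npy",p,allow_pickle=True)
E=np.array(p['extrinsics']); print(-E[:3,:3].T@E[:3,3], -E[2,:3], E[0,:3], p['fx'])
np.savetxt("x",[0])
m=mask(i,'green'); cv2.imwrite("pics/w1m.png",m); print(m.sum()/255)
```

```text
0.9 [ 0.45225408 -0.17241845  0.35511053] [ 7.06883331e-01  7.07329926e-01  4.10931274e-05 -5.74301855e-04]
[ 0.45146375 -0.09266037  0.42480906] [-0.00104604 -0.31341925 -0.94961428] [ 9.99999088e-01  4.83509214e-04 -1.26112129e-03] 374.0602346411948
5031.0
```

View pics/w1.png

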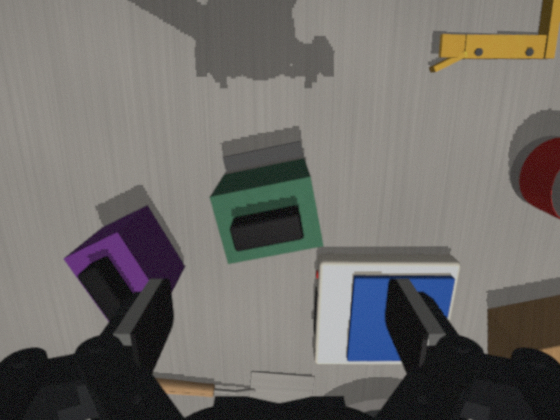

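The wrist view shows the lid's top at about (267,218), grip block at (267,228), yaw about +0.2. It also shows the platform at (400,318) and the right leg of the shoe at (500,46).

Run:
```python
from h import *
p=np.load("w1.npy",allow_pickle=True).item(); i=cv2.imread("pics/w1.png")
m=mask(i,'green',(267,215,60)); print(m.sum()/255)
print("fit",fit([(p,m)],[.445,-.2,.2],LID,GRIP))
c=[atz(p,u,.109) for u in [(212,197),(309,177),(323,247),(228,263)]]; c=np.array(c); print(c.round(4)); 
print("ctr",c.mean(0),"yaw",[np.arctan2(*(b-a)[[1,0]]) for a,b in((c[0],c[1]),(c[3],c[2]))],"len",[np.linalg.norm(b-a) for a,b in zip(c,np.roll(c,-1,0))])
# dark grip mask
v=i.max(2); g=((v<45)).astype(np.uint8)*255; n,l,st,ce=cv2.connectedComponentsWithStats(g)
k=min(range(1,n),key=lambda j:np.hypot(*(ce[j]-[267,228]))+ (st[j,4]<200)*999); g=(l==k).astype(np.uint8)*255
print("grip",st[k],fit([(p,g)],[.445,-.2,.2],GRIP))
pl=[atz(p,u,.04) for u in [(355,276),(452,276),(450,359),(348,360)]]; print(np.array(pl).round(3),np.mean(pl,0))
```

```text
4650.0
fit (array([ 0.44073928, -0.20868951,  0.22458014]), np.float64(0.3475643211894043))
[[ 0.3921 -0.1866  0.109 ]
 [ 0.4772 -0.1685  0.109 ]
 [ 0.4918 -0.2346  0.109 ]
 [ 0.4035 -0.2511  0.109 ]]
ctr [ 0.44112721 -0.21018287  0.109     ] yaw [np.float64(0.2098621929947), np.float64(0.18435145165803718)] len [np.float64(0.08697927719331912), np.float64(0.06769797280072462), np.float64(0.08983839417614745), np.float64(0.06544473933599737)]
grip [ 231  205   72   45 2188] (array([ 0.44214719, -0.20873544,  0.19114129]), np.float64(0.2245204316080779))
[[ 0.539 -0.302  0.04 ]
 [ 0.653 -0.303  0.04 ]
 [ 0.67  -0.423  0.04 ]
 [ 0.539 -0.422  0.04 ]] [ 0.60031414 -0.36255672  0.04      ]
```

Emit:
drive_tool:
  steps:
    - [-0.037,-0.011,0.08,0,0,40,0]
    - [-0.037,-0.011,0.08,0,0,79,0]
    - [-0.037,-0.011,0.08,0,0,79,0]
    - [-0.037,-0.011,0.08,0,0,79,0]
    - [-0.037,-0.011,0.08,0,0,79,0]

```text
time: 1.45
tool_pos: [0.4416, -0.2088, 0.2744]
tool_rot: [0.918, 0.397, -0.001, -0.001]
force: [-0.5, 0.8, -0.0]
grip_width: 1.002
```

Emit:
drive_tool:
  steps:
    - [0,0,0,0,0,35,0]
    - [0,0,0,0,0,35,0]
    - [0,0,0,0,0,35,0]
    - [0,0,0,0,0,35,0]
    - [0,0,0,0,0,35,0]

```text
time: 1.95
tool_pos: [0.4417, -0.2088, 0.275]
tool_rot: [0.994, 0.106, -0.001, -0.001]
force: [0.1, 1.1, 0.3]
grip_width: 0.998
```

```bash
cat >> h.py <<'E'
def rel(pos,yaw=None):
    "shift in tool axes to bring TCP to world pos; rz turn (deg) to bring tool x to world yaw (tool down)"
    o=bot.observe(); Q=R.from_quat(o['tool_rot']); d=Q.inv().apply(np.array(pos)-o['tool_pos'])
    X=Q.as_matrix()[:,0]; y=np.arctan2(X[1],X[0]); print('t',o['time'],'pos',o['tool_pos'].round(4),'toolx yaw',round(np.degrees(y),2),'tilt',Q.as_matrix()[:,2].round(4),'F',o['force'].round(2),'grip',round(o['grip_width'],3))
    print('shift',d.round(4), 'rz',None if yaw is None else round(np.degrees(y)-yaw,2))
E
python3 - <<'E'
from h import *
p=camera_params("wrist"); i=read_camera("wrist"); np.save("w2.npy",p,allow_pickle=True); cv2.imwrite("pics/w2.png",i)
rel([.4415,-.2095,.187],11.3)
E
```

```text
t 2.0 pos [ 0.4416 -0.209   0.2751] toolx yaw 12.26 tilt [-1.1e-03  9.0e-04 -1.0e+00] F [-0.29  0.32  0.94] grip 1.0
shift [-0.0001  0.0006  0.0881] rz 0.96
```

View pics/w2.png

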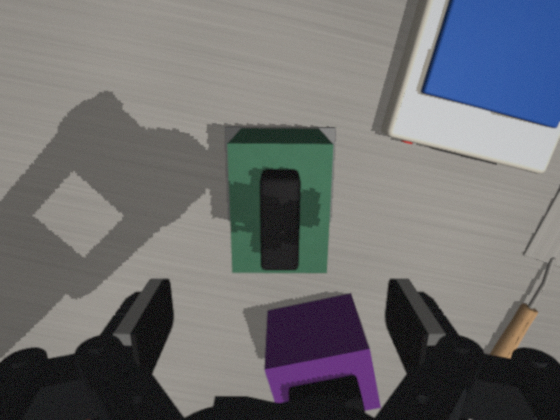

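The lid is square to the jaws and centred, with the block at (280,220), so I'm descending and gripping.

Emit:
drive_tool:
  steps:
    - [0,0,0.045,0,0,0.7,0]
    - [0,0,0.088,0,0,0.7,0]
    - [0,0,0.088,0,0,0.7,0]
    - [0,0,0.088,0,0,0.7,0.6]
  newtons: 60

```text
time: 2.4
tool_pos: [0.441, -0.2094, 0.1875]
tool_rot: [0.995, 0.1, -0.001, -0.001]
force: [1.2, -0.4, 0.7]
grip_width: 0.858
```

Emit:
drive_tool:
  steps:
    - [0,0,0,0,0,0,1]
    - [0,0,0,0,0,0,1]
    - [0,0,0,0,0,0,1]
    - [0,0,0,0,0,0,1]
    - [0,0,0,0,0,0,1]

```text
time: 2.9
tool_pos: [0.4419, -0.2103, 0.1898]
tool_rot: [0.995, 0.099, 0.001, 0.001]
force: [-0.9, 1.9, 6.1]
grip_width: 0.266
```

Run:
```python
from h import *
ps,pd=camera_params("scene"),camera_params("side"); s=read_camera("scene"); d=read_camera("side"); cv2.imwrite("pics/s3.png",s);cv2.imwrite("pics/d3.png",d)
rel([.56,0,.19],0)
a=cv2.resize(s[225:290,230:330],None,fx=8,fy=8,interpolation=cv2.INTER_CUBIC)
b=cv2.resize(d[180:250,260:350],None,fx=7,fy=7,interpolation=cv2.INTER_CUBIC)
cv2.imwrite("pics/shoe.png",a[:,:800])
cv2.imwrite("pics/shoed.png",b)
```

```text
t 3.0 pos [ 0.4419 -0.2103  0.1898] toolx yaw 11.33 tilt [ 0.0025 -0.0011 -1.    ] F [-0.39  2.44  6.85] grip 0.265
shift [ 0.1571 -0.183  -0.0002] rz 11.33
```

View pics/shoe.png

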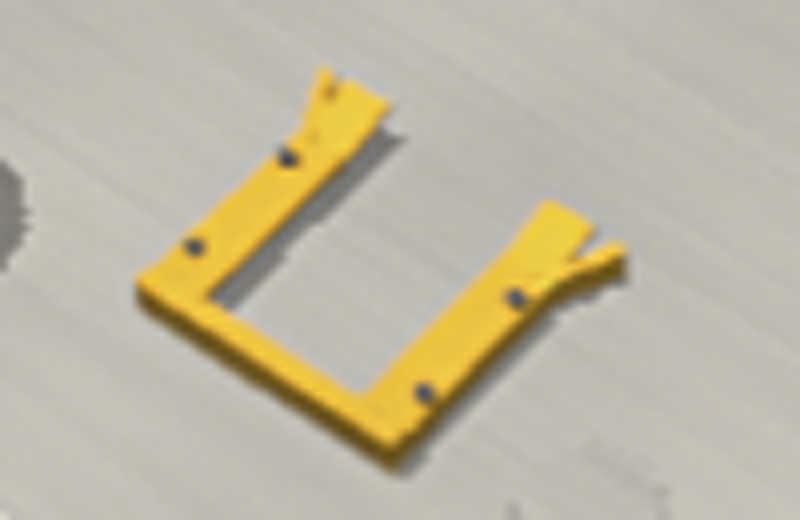

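The shoe is clear in this view. In crop pixels the inner back corners are (205,300) and (365,392), the outer back corners (137,280) and (393,447), and the bolts (193,247), (287,158), (425,393), (515,298).

Run:
```python
from h import *
ps=camera_params("scene")
pts=dict(bl=(205,300,.016),br=(365,392,.016),obl=(137,280,.018),obr=(393,447,.018),d1=(193,247,.015),d2=(287,158,.015),e1=(425,393,.015),e2=(515,298,.015),tl=(387,103,.019),tr=(545,203,.019),tl2=(345,80,.019),tr2=(593,232,.019))
W={}
for k,(u,v,z) in pts.items(): W[k]=atz(ps,((u+.5)/8-.5+230,(v+.5)/8-.5+225),z); print(k,W[k].round(4))
for a,b in (('d1','e1'),('d2','e2'),('bl','br'),('obl','obr'),('tl','tr')):
    d=W[a]-W[b]; print(a,b,'mid',((W[a]+W[b])/2).round(4),'len',np.linalg.norm(d).round(4),'yaw',np.degrees(np.arctan2(-d[0],d[1])).round(2))
for a,b in (('d2','d1'),('e2','e1'),('tl','bl'),('tr','br')):
    d=W[b]-W[a]; print(a,b,'len',np.linalg.norm(d).round(4),'yaw',np.degrees(np.arctan2(d[1],d[0])).round(2))
i=cv2.imread("pics/d3.png"); s=cv2.imread("pics/s3.png"); pd=camera_params("side")
ms=mask(s,'yellow',(278,260,40)); b=cv2.boundingRect(ms); print(b)
T=.0
# refit with better model: include ramps, scene only
M=[box(-.056,.047,.038,.053,.013,.017),box(-.056,.047,-.053,-.038,.013,.017),box(-.04,.047,.053,.059,0,.015),box(-.04,.047,-.059,-.053,0,.015),box(.047,.057,-.059,.059,0,.018)]
q,e=fit([(ps,ms)],[.67,0,0],M); print("fit",q,np.degrees(q[2]),e)
print("pan scene/side centres:")
for n,im,p,(u,v) in (('scene',s,ps,(392,307)),):
    g=cv2.cvtColor(im,cv2.COLOR_BGR2HSV)[...,2]; m=cv2.inRange(g,0,105); k,l,st,ce=cv2.connectedComponentsWithStats(m); j=l[v,u]; print(st[j],ce[j],atz(p,ce[j],.012))
    x,y,w,h=st[j][:4]; print([atz(p,t,.016).round(3) for t in ((x,y+h/2),(x+w,y+h/2))])
```

```text
bl [ 0.7293 -0.0343  0.016 ]
br [0.7237 0.0389 0.016 ]
obl [ 0.7395 -0.059   0.018 ]
obr [0.7371 0.0636 0.018 ]
d1 [ 0.7129 -0.0552  0.015 ]
d2 [ 0.6578 -0.0565  0.015 ]
e1 [0.7097 0.0556 0.015 ]
e2 [0.655  0.0535 0.015 ]
tl [ 0.6149 -0.0425  0.019 ]
tr [0.6151 0.0357 0.019 ]
tl2 [ 0.6163 -0.0627  0.019 ]
tr2 [0.6147 0.0584 0.019 ]
d1 e1 mid [7.113e-01 2.000e-04 1.500e-02] len 0.1108 yaw -178.32
d2 e2 mid [ 0.6564 -0.0015  0.015 ] len 0.11 yaw -178.56
bl br mid [0.7265 0.0023 0.016 ] len 0.0734 yaw -175.66
obl obr mid [0.7383 0.0023 0.018 ] len 0.1226 yaw -178.86
tl tr mid [ 0.615  -0.0034  0.019 ] len 0.0782 yaw 179.88
d2 d1 len 0.0552 yaw 1.41
e2 e1 len 0.0547 yaw 2.24
tl bl len 0.1147 yaw 4.12
tr br len 0.1087 yaw 1.71
(247, 234, 61, 49)
fit [ 0.67366224 -0.00114462  0.03700236] 2.1200790783205594 0.2849790169092339
pan scene/side centres:
[ 361  280   63   55 2603] [392.15366884 306.93814829] [0.6046924 0.3646561 0.012    ]
[array([0.663, 0.298, 0.016]), array([0.553, 0.437, 0.016])]
```

View pics/shoed.png

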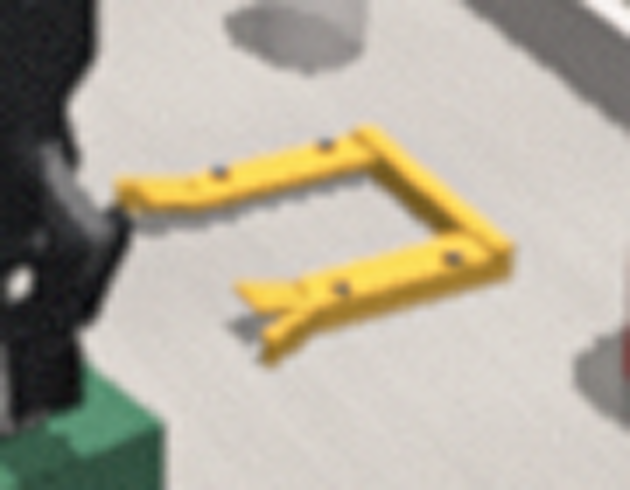

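Run:
```python
from h import *
ps,pd=camera_params("scene"),camera_params("side")
f=lambda u,v,k,a,b:((u+.5)/k-.5+a,(v+.5)/k-.5+b)
S=dict(d1=(193,247),d2=(287,158),e1=(425,393),e2=(515,298)); D=dict(d1=(453,259),d2=(342,289),e1=(326,146),e2=(219,174))
C=[]
for k in S:
    u=f(*S[k],8,230,225); w=f(*D[k],7,260,180)
    A=atz(ps,u,.015); B=atz(pd,w,.015)
    o1,a=ray(ps,u);o2,b=ray(pd,w); t=np.linalg.lstsq(np.c_[a,-b],o2-o1,rcond=None)[0]; X=(o1+a*t[0]+o2+b*t[1])/2
    print(k,A.round(4),B.round(4),'tri',X.round(4)); C.append((A+B)/2)
C=np.array(C); print(C.mean(0))
print('side back corners', [atz(pd,f(*q,7,260,180),.018).round(4) for q in ((370,165),(447,233),(368,128),(513,250))])
print('side mouth tips',[atz(pd,f(*q,7,260,180),.019).round(4) for q in ((237,287),(118,182))])
```

```text
d1 [ 0.7129 -0.0552  0.015 ] [ 0.7147 -0.0572  0.015 ] tri [ 0.7139 -0.0559  0.0148]
d2 [ 0.6578 -0.0565  0.015 ] [ 0.6604 -0.0578  0.015 ] tri [ 0.6592 -0.057   0.0153]
e1 [0.7097 0.0556 0.015 ] [0.7125 0.0542 0.015 ] tri [0.7112 0.055  0.0153]
e2 [0.655  0.0535 0.015 ] [0.6569 0.0524 0.015 ] tri [0.6561 0.0531 0.0152]
[ 0.6849726  -0.00136303  0.015     ]
side back corners [array([0.7195, 0.0253, 0.018 ]), array([ 0.7206, -0.0415,  0.018 ]), array([0.7354, 0.0561, 0.018 ]), array([ 0.7389, -0.0661,  0.018 ])]
side mouth tips [array([ 0.6184, -0.0428,  0.019 ]), array([0.61  , 0.0594, 0.019 ])]
```

Bolt triangulation gives shoe origin ≈ (0.681, −0.0014), yaw ≈ 1.5°. This is consistent with the back stop's outer face at 0.738. Now I lift slightly and carry the tin to in front of the mouth.

Emit:
drive_tool:
  steps:
    - [0,0,-0.01,0,0,0,1]
    - [0.01,-0.013,-0.018,0,0,2,1]
    - [0.04,-0.05,-0.018,0,0,5,1]
    - [0.065,-0.085,-0.018,0,0,9.8,1]
    - [0.09,-0.117,-0.018,0,0,9.8,1]

```text
time: 3.5
tool_pos: [0.5057, -0.0758, 0.2045]
tool_rot: [1.0, 0.012, -0.001, -0.0]
force: [0.4, -1.5, -5.9]
grip_width: 0.265
```

Run:
```python
from h import *
rel([.545,-.004,.205],1.5)
```

```text
t 3.5 pos [ 0.5057 -0.0758  0.2045] toolx yaw 1.43 tilt [-2.6e-03  6.0e-04 -1.0e+00] F [ 0.4  -1.45 -5.87] grip 0.265
shift [ 0.0411 -0.0708 -0.0005] rz -0.07
```

Emit:
drive_tool:
  steps:
    - [0.02,-0.035,0,0,0,0,1]
    - [0.041,-0.071,0,0,0,0,1]
    - [0.041,-0.071,0.006,0,0,0,1]
    - [0.041,-0.071,0.011,0,0,0,1]
    - [0.041,-0.071,0.0135,0,0,0,1]

```text
time: 4.0
tool_pos: [0.5451, -0.0055, 0.1922]
tool_rot: [1.0, 0.013, -0.001, -0.0]
force: [-2.6, 2.6, 4.9]
grip_width: 0.267
```

Run:
```python
from h import *
rel([.681,-.0014,.19],1.5)
p=camera_params("wrist"); i=read_camera("wrist"); np.save("w4.npy",p,allow_pickle=True); cv2.imwrite("pics/w4.png",i)
s=read_camera("side"); cv2.imwrite("pics/d4.png",s)
v=np.hstack([cv2.resize(i,(480,360)),cv2.resize(s[110:250,240:364],(318,360))]); cv2.imwrite("pics/m4.png",v)
```

```text
t 4.0 pos [ 0.5451 -0.0055  0.1922] toolx yaw 1.52 tilt [-1.1e-03  8.0e-04 -1.0e+00] F [-2.58  2.57  4.95] grip 0.267
shift [ 0.136  -0.0005  0.0021] rz 0.02
```

View pics/m4.png

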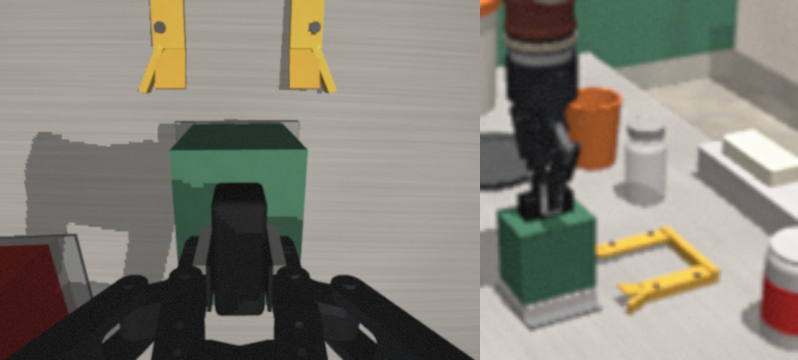

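The tin is centred on the mouth (flange front edge centre about column 237, bolt midpoint 237), so I'm sliding it in.

Emit:
drive_tool:
  steps:
    - [0.02,0,-0.001,0,0,0,1]
    - [0.04,0,-0.001,0,0,0,1]
    - [0.06,0,-0.001,0,0,0,1]
    - [0.075,0,-0.001,0,0,0,1]
    - [0.09,0,-0.001,0,0,0,1]

```text
time: 4.6
tool_pos: [0.6351, -0.0045, 0.1922]
tool_rot: [1.0, 0.012, -0.001, 0.0]
force: [-0.7, 0.0, -4.7]
grip_width: 0.264
```

Emit:
drive_tool:
  steps:
    - [0.01,0,0,0,0,0,1]
    - [0.02,0,0,0,0,0,1]
    - [0.03,0,0,0,0,0,1]
    - [0.036,0,0,0,0,0,1]
    - [0.041,0,0,0,0,0,1]

```text
time: 5.1
tool_pos: [0.6767, -0.002, 0.1931]
tool_rot: [1.0, 0.013, -0.0, 0.0]
force: [-0.3, 0.0, -6.3]
grip_width: 0.266
```

Run:
```python
from h import *
rel([.681,-.0014,.19],1.5)
```

```text
t 5.1 pos [ 0.6767 -0.002   0.1931] toolx yaw 1.52 tilt [-4.e-04 -1.e-04 -1.e+00] F [-0.26  0.05 -6.35] grip 0.266
shift [ 0.0043 -0.0005  0.0031] rz 0.02
```

Emit:
drive_tool:
  steps:
    - [0.003,0,0.001,0,0,0,1]
    - [0.005,0,0.0015,0,0,0,1]
    - [0.007,0,0.0015,0,0,0,1]
    - [0.0085,0,0.0015,0,0,0,1]
    - [0.0085,0,0.0015,0,0,0,1]

```text
time: 5.6
tool_pos: [0.6848, -0.0017, 0.1922]
tool_rot: [1.0, 0.013, -0.0, 0.0]
force: [-2.0, 0.3, -2.0]
grip_width: 0.266
```

Run:
```python
from h import *
rel([.681,-.0014,.19],1.5)
```

```text
t 5.6 pos [ 0.6848 -0.0017  0.1922] toolx yaw 1.53 tilt [-3.e-04 -1.e-04 -1.e+00] F [-1.99  0.33 -1.98] grip 0.266
shift [-0.0038 -0.0004  0.0022] rz 0.03
```

Emit:
drive_tool:
  steps:
    - [0.002,0,0.0005,0,0,0,1]
    - [0.003,0,0.0005,0,0,0,1]
    - [0.004,0,0.0005,0,0,0,1]
    - [0.004,0,0.0005,0,0,0,1]

```text
time: 6.0
tool_pos: [0.6874, -0.0016, 0.1918]
tool_rot: [1.0, 0.013, -0.003, -0.0]
force: [-8.3, -0.2, 4.5]
grip_width: 0.265
```

Run:
```python
from h import *
rel([.681,-.0014,.19],1.5)
p=camera_params("wrist"); i=read_camera("wrist"); np.save("w5.npy",p,allow_pickle=True); cv2.imwrite("pics/w5.png",i)
s=read_camera("side"); c=read_camera("scene"); cv2.imwrite("pics/d5.png",s)
v=np.hstack([cv2.resize(i[:300],(480,257)),cv2.resize(s[130:240,250:350],(283,257*1))]); w=cv2.resize(c[200:300,230:350],(380,317),interpolation=cv2.INTER_CUBIC)
o=np.zeros((257+317,763,3),np.uint8); o[:257]=v; o[257:,:380]=w; cv2.imwrite("pics/m5.png",o)
```

```text
t 6.0 pos [ 0.6874 -0.0016  0.1918] toolx yaw 1.53 tilt [-0.0058 -0.     -1.    ] F [-8.27 -0.17  4.54] grip 0.265
shift [-0.0064 -0.0004  0.0019] rz 0.03
```

View pics/m5.png

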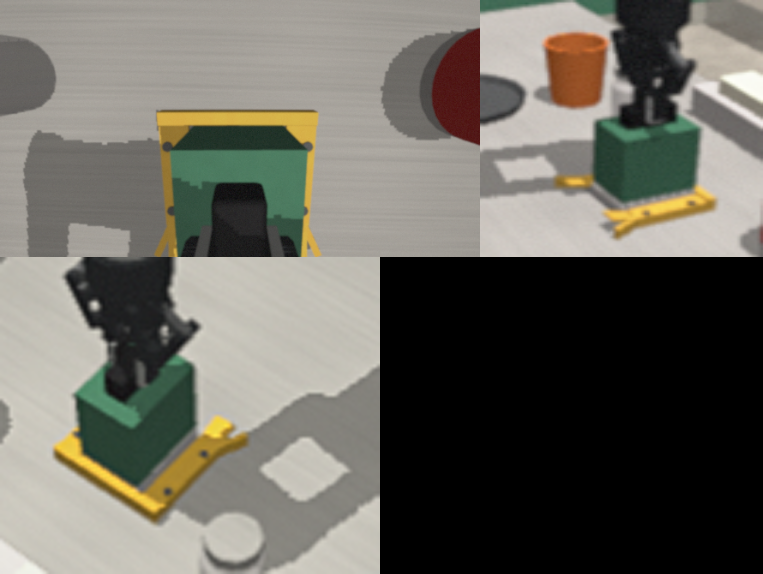

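Back-stop contact is confirmed (Fx −8 N, TCP x 0.687). The tin sits centred under the lips, with both legs symmetric at columns 167/312. I relieve the push, then draw straight up.

Emit:
drive_tool:
  steps:
    - [-0.003,0,0,0,0,0,1]
    - [-0.003,0,0,0,0,0,1]
    - [-0.003,0,0,0,0,0,1]
  newtons: 80

```text
time: 6.45
tool_pos: [0.6858, -0.0017, 0.1918]
tool_rot: [1.0, 0.013, -0.0, -0.0]
force: [-3.7, 0.8, 2.1]
grip_width: 0.261
```

Emit:
drive_tool:
  steps:
    - [0,0,-0.006,0,0,0,1]
    - [0,0,-0.012,0,0,0,1]
    - [0,0,-0.018,0,0,0,1]
    - [0,0,-0.026,0,0,0,1]
    - [0,0,-0.034,0,0,0,1]

```text
time: 6.95
tool_pos: [0.6856, -0.0017, 0.2251]
tool_rot: [1.0, 0.013, -0.001, -0.0]
force: [-0.2, -0.6, -11.1]
grip_width: 0.264
```

Run:
```python
from h import *
rel([.68,-.0014,.31],1.5)
```

```text
t 6.95 pos [ 0.6856 -0.0017  0.2251] toolx yaw 1.53 tilt [-1.3e-03  1.0e-04 -1.0e+00] F [ -0.25  -0.56 -11.14] grip 0.264
shift [-0.0057 -0.0005 -0.0849] rz 0.03
```

Emit:
drive_tool:
  steps:
    - [0,0,-0.015,0,0,0,1]
    - [0,0,-0.032,0,0,0,1]
    - [0,0,-0.05,0,0,0,1]
    - [0,0,-0.07,0,0,0,1]
    - [0,0,-0.09,0,0,0,1]

```text
time: 7.45
tool_pos: [0.6865, -0.0018, 0.3197]
tool_rot: [1.0, 0.013, 0.002, 0.0]
force: [0.5, 0.2, -1.6]
grip_width: 0.264
```

Emit:
drive_tool:
  steps:
    - [0,0,-0.03,0,0,0,1]
    - [0,0,-0.03,0,0,0,1]

```text
time: 7.65
tool_pos: [0.6879, -0.0019, 0.3548]
tool_rot: [1.0, 0.013, 0.007, 0.001]
force: [-0.0, -0.0, 0.9]
grip_width: 0.261
```

Run:
```python
from h import *
rel([.6046,.362,.345],1.5)
s=read_camera("side"); c=read_camera("scene"); cv2.imwrite("pics/d6.png",s); cv2.imwrite("pics/s6.png",c)
o=np.hstack([cv2.resize(c[100:340,200:440],(400,400)),cv2.resize(s[60:260,180:380],(400,400))]); cv2.imwrite("pics/m6.png",o)
```

```text
t 7.65 pos [ 0.6879 -0.0019  0.3548] toolx yaw 1.54 tilt [ 0.014  -0.0015 -0.9999] F [-0.01 -0.02  0.85] grip 0.261
shift [-0.0736 -0.366   0.0081] rz 0.04
```

View pics/m6.png

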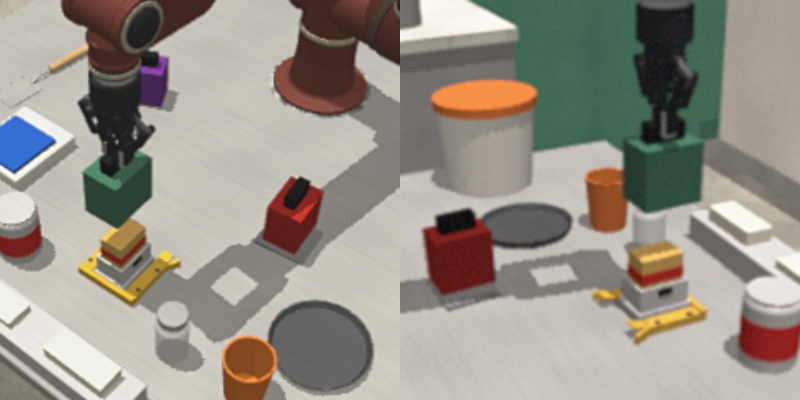

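The lid is off. Brick and base stand in the shoe (gold and red at scene-crop (122,240)) and nothing else has moved. Next, refine the pan and scale poses numerically.

Run:
```python
from h import *
ps,pd=camera_params("scene"),camera_params("side"); s=cv2.imread("pics/s6.png"); d=cv2.imread("pics/d6.png")
obs=[]
for im,p,(u,v) in ((s,ps,(392,307)),(d,pd,(243,172))):
    hsv=cv2.cvtColor(im,cv2.COLOR_BGR2HSV); m=cv2.inRange(hsv[...,2],0,115); k,l,st,ce=cv2.connectedComponentsWithStats(m); j=l[v,u]; print(st[j],ce[j],atz(p,ce[j],.01).round(4)); obs.append((p,(l==j).astype(np.uint8)*255))
P=[cyl(.09,.01,.016)]
for o in (obs[:1],obs[1:],obs): print("pan",fit(o,[.605,.362,0],P))
obs=[(ps,mask(s,'blue',(210,187,30))),(pd,mask(d,'blue',(351,286,30)))]
for o in (obs[:1],obs[1:],obs): print("plat",fit(o,[.6,-.364,0],PLAT))
rel([.605,.362,.345],1.5)
```

```text
[ 361  280   63   55 2622] [392.1136537  307.04767353] [0.6038 0.3643 0.01  ]
[ 192  162   74   50 1827] [224.71319102 184.51559934] [0.5142 0.2882 0.01  ]
pan (array([0.60160485, 0.3610504 , 0.25465753]), np.float64(0.10233345196446442))
pan (array([0.59886709, 0.35250182, 0.52271619]), np.float64(0.5682552011321307))
pan (array([ 0.60120774,  0.35927918, -0.19342131]), np.float64(0.3403778759042811))
plat (array([ 0.59737083, -0.36408421, -0.03503947]), np.float64(0.15329280159553504))
plat (array([ 0.60145924, -0.36648924, -0.00221667]), np.float64(0.1190320384058754))
plat (array([ 0.59812827, -0.36623773,  0.00320568]), np.float64(0.13800185919803065))
t 7.75 pos [ 0.6865 -0.0017  0.3483] toolx yaw 1.53 tilt [ 4.8e-03 -5.0e-04 -1.0e+00] F [ 0.27 -0.64 -1.56] grip 0.261
shift [-0.0717 -0.3658  0.0027] rz 0.03
```

Emit:
drive_tool:
  steps:
    - [-0.01,-0.04,0.0,0,0,0,1]
    - [-0.02,-0.085,0,0,0,0,1]
    - [-0.03,-0.13,0,0,0,0,1]
    - [-0.04,-0.175,0,0,0,0,1]
    - [-0.048,-0.22,0,0,0,0,1]

```text
time: 8.25
tool_pos: [0.6307, 0.2185, 0.3434]
tool_rot: [1.0, 0.013, -0.001, 0.0]
force: [0.6, 0.1, -0.5]
grip_width: 0.258
```

Emit:
drive_tool:
  steps:
    - [-0.008,-0.045,0,0,0,0,1]
    - [-0.018,-0.09,0,0,0,0,1]
    - [-0.024,-0.12,0,0,0,0,1]
    - [-0.026,-0.142,0,0,0,0,1]
    - [-0.026,-0.142,0,0,0,0,1]

```text
time: 8.75
tool_pos: [0.6007, 0.3608, 0.343]
tool_rot: [1.0, 0.015, -0.002, 0.0]
force: [0.5, -0.1, -1.1]
grip_width: 0.26
```

Run:
```python
from h import *
rel([.605,.362,.176],1.5)
```

```text
t 8.75 pos [0.6007 0.3608 0.343 ] toolx yaw 1.75 tilt [-3.1e-03 -5.0e-04 -1.0e+00] F [ 0.52 -0.06 -1.08] grip 0.26
shift [ 0.0048 -0.0011  0.167 ] rz 0.25
```

Emit:
drive_tool:
  steps:
    - [0.004,-0.001,0.04,0,0,0,1]
    - [0.004,-0.001,0.08,0,0,0,1]
    - [0.004,-0.001,0.12,0,0,0,1]
    - [0.004,-0.001,0.145,0,0,0,1]
    - [0.004,-0.001,0.155,0,0,0,1]

```text
time: 9.25
tool_pos: [0.6042, 0.3573, 0.1844]
tool_rot: [1.0, 0.013, -0.004, 0.002]
force: [-1.1, 0.1, -1.2]
grip_width: 0.258
```

Emit:
drive_tool:
  steps:
    - [0,0,0.003,0,0,0,1]
    - [0,0,0.006,0,0,0,1]
    - [0,0,0.009,0,0,0,1]
    - [0,0,0.011,0,0,0,1]

```text
time: 9.65
tool_pos: [0.607, 0.3596, 0.181]
tool_rot: [1.0, 0.013, 0.001, -0.001]
force: [-0.5, -0.2, -1.6]
grip_width: 0.257
```

Emit:
drive_tool:
  steps:
    - [0,0,0.001,0,0,0,1]
    - [0,0,0.002,0,0,0,1]
    - [0,0,0.002,0,0,0,1]

```text
time: 9.95
tool_pos: [0.6062, 0.3594, 0.1774]
tool_rot: [1.0, 0.013, 0.0, -0.0]
force: [-1.0, -0.4, -1.5]
grip_width: 0.265
```

Emit:
drive_tool:
  steps:
    - [0,0,0,0,0,0,1]
    - [0,0,0.001,0,0,0,1]
    - [0,0,0.002,0,0,0,1]
    - [0,0,0.002,0,0,0,1]

```text
time: 10.35
tool_pos: [0.6061, 0.3592, 0.175]
tool_rot: [1.0, 0.013, -0.0, 0.0]
force: [-0.0, 0.4, -1.0]
grip_width: 0.261
```

Emit:
drive_tool:
  steps:
    - [0,0,0.0005,0,0,0,1]
    - [0,0,0.001,0,0,0,1]
    - [0,0,0.001,0,0,0,1]

```text
time: 10.65
tool_pos: [0.6062, 0.3593, 0.1742]
tool_rot: [1.0, 0.013, -0.0, 0.0]
force: [0.5, 0.3, 0.1]
grip_width: 0.258
```

Emit:
drive_tool:
  steps:
    - [0,0,0.0005,0,0,0,1]
    - [0,0,0.001,0,0,0,1]
    - [0,0,0.001,0,0,0,1]

```text
time: 10.95
tool_pos: [0.6063, 0.3595, 0.1741]
tool_rot: [1.0, 0.013, 0.0, -0.0]
force: [-1.0, -0.4, 2.4]
grip_width: 0.264
```

Contact (+2.4 N, and z has stopped changing). I open and rise.

Emit:
drive_tool:
  steps:
    - [0,0,0,0,0,0,0.7]
    - [0,0,0,0,0,0,0.5]
    - [0,0,0,0,0,0,0.2]
    - [0,0,0,0,0,0,0]
    - [0,0,0,0,0,0,0]

```text
time: 11.45
tool_pos: [0.6062, 0.3592, 0.1731]
tool_rot: [1.0, 0.013, -0.0, 0.0]
force: [1.2, 0.8, 0.1]
grip_width: 0.954
```

Emit:
drive_tool:
  steps:
    - [0,0,-0.015,0,0,0,0]
    - [0,0,-0.045,0,0,0,0]
    - [0,0,-0.09,0,0,0,0]
    - [0,0,-0.13,0,0,0,0]
    - [0,0,-0.15,0,0,0,0]

```text
time: 11.95
tool_pos: [0.6073, 0.3598, 0.3307]
tool_rot: [1.0, 0.013, 0.004, -0.002]
force: [0.4, 0.3, 0.7]
grip_width: 0.999
```

Run:
```python
from h import *
p=camera_params("wrist"); i=read_camera("wrist"); s=read_camera("scene"); np.save("w7.npy",p,allow_pickle=True)
cv2.imwrite("pics/s7.png",s)
cv2.imwrite("pics/m7.png",np.hstack([cv2.resize(i,(480,360)),cv2.resize(s[200:360,310:450],(315,360))]))
rel([.684,-.0014,.3],1.5)
```

```text
t 12.05 pos [0.6076 0.36   0.3306] toolx yaw 1.53 tilt [ 0.0097  0.0044 -0.9999] F [-0.52  0.24 -0.13] grip 0.999
shift [0.0664 0.3634 0.0297] rz 0.03
```

View pics/m7.png

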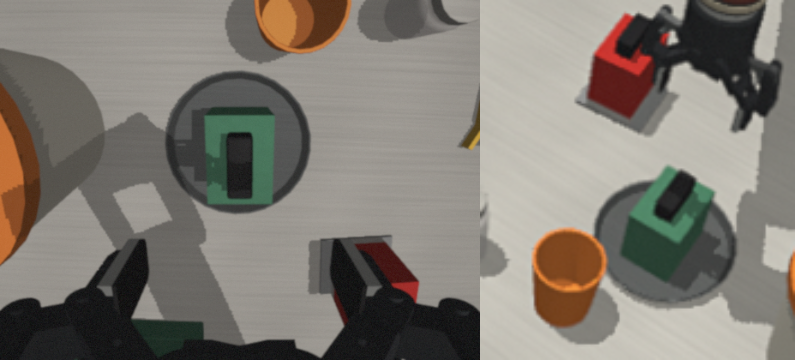

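The lid stands flat, about centred in the pan at wrist crop (240,155). I return above the brick.

Emit:
drive_tool:
  steps:
    - [0.01,0.045,0,0,0,0,0]
    - [0.02,0.09,0,0,0,0,0]
    - [0.03,0.135,0,0,0,0,0]
    - [0.04,0.18,0,0,0,0,0]
    - [0.05,0.225,0,0,0,0,0]

```text
time: 12.55
tool_pos: [0.6617, 0.1339, 0.3213]
tool_rot: [1.0, 0.013, -0.001, 0.0]
force: [0.5, -0.4, 0.5]
grip_width: 1.002
```

Emit:
drive_tool:
  steps:
    - [0.006,0.045,0,0,0,0,0]
    - [0.012,0.09,0,0,0,0,0]
    - [0.017,0.125,0.01,0,0,0,0]
    - [0.017,0.138,0.04,0,0,0,0]
    - [0.017,0.138,0.06,0,0,0,0]

```text
time: 13.05
tool_pos: [0.6819, -0.0044, 0.2598]
tool_rot: [1.0, 0.012, -0.002, -0.0]
force: [0.7, 0.1, -0.8]
grip_width: 1.0
```

Run:
```python
from h import *
p=camera_params("wrist"); i=read_camera("wrist"); cv2.imwrite("pics/w8.png",i)
hsv=cv2.cvtColor(i,cv2.COLOR_BGR2HSV)
m=cv2.inRange(hsv,(10,60,60),(24,190,255)); n,l,st,ce=cv2.connectedComponentsWithStats(m)
for j in np.argsort(-st[1:,4])[:4]+1: print(st[j],ce[j],atz(p,ce[j],.104).round(4))
# predicted brick top corners at home
T=R.from_euler('z',np.radians(1.5)).as_matrix()
b=np.array([[x,y,.104] for x,y in((-.035,-.023),(.035,-.023),(.035,.023),(-.035,.023))])
print(proj(p,b@T.T+[.683,-.0014,0]).round(0))
rel([.684,-.0015,.143],1.5)
```

```text
[ 195  113  161  143 9518] [273.82517336 176.27894516] [ 0.7072 -0.0015  0.104 ]
[ 236  155   74  109 7621] [272.89135284 208.51935442] [ 0.6862 -0.0013  0.104 ]
[244 146  60   5 257] [273.45914397 147.77431907] [ 0.7248 -0.001   0.104 ]
[[308. 263.]
 [310. 159.]
 [235. 159.]
 [239. 263.]]
t 13.1 pos [ 0.6802 -0.0031  0.2552] toolx yaw 1.4 tilt [-0.0107  0.0012 -0.9999] F [-1.04  0.12 -3.78] grip 1.005
shift [ 0.005  -0.0013  0.1121] rz -0.1
```

The brick's top blob (236–310, 155–264) matches the predicted home position to a few pixels: brick at (0.685, −0.001), yaw 1.5°. I descend and grip.

Emit:
drive_tool:
  steps:
    - [0.004,-0.0015,0.04,0,0,0,0]
    - [0.004,-0.0015,0.08,0,0,0,0]
    - [0.004,-0.0015,0.1,0,0,0,0]
    - [0.004,-0.0015,0.108,0,0,0,0]
    - [0.004,-0.0015,0.108,0,0,0,0]

```text
time: 13.6
tool_pos: [0.6859, 0.0002, 0.1535]
tool_rot: [1.0, 0.014, -0.002, -0.0]
force: [-0.4, 0.2, 0.3]
grip_width: 0.999
```

Run:
```python
from h import *
rel([.685,-.0014,.143],1.5)
```

```text
t 13.6 pos [6.859e-01 2.000e-04 1.535e-01] toolx yaw 1.55 tilt [-3.3e-03  4.0e-04 -1.0e+00] F [-0.37  0.2   0.25] grip 0.999
shift [-0.0009  0.0016  0.0105] rz 0.05
```

Emit:
drive_tool:
  steps:
    - [0,0.0015,0.01,0,0,0,0]
    - [0,0.0015,0.01,0,0,0,0.2]
    - [0,0.0015,0.01,0,0,0,0.4]
    - [0,0.0015,0.01,0,0,0,1]
    - [0,0.0015,0.01,0,0,0,1]
  newtons: 50

```text
time: 14.1
tool_pos: [0.6876, -0.0016, 0.1467]
tool_rot: [1.0, 0.013, 0.001, 0.0]
force: [0.3, 0.7, 1.8]
grip_width: 0.531
```

Emit:
drive_tool:
  steps:
    - [0,0,0,0,0,0,1]
    - [0,0,0,0,0,0,1]
    - [0,0,0,0,0,0,1]

```text
time: 14.4
tool_pos: [0.6876, -0.0016, 0.1466]
tool_rot: [1.0, 0.013, 0.001, 0.0]
force: [0.1, 0.9, 4.7]
grip_width: 0.528
```

Emit:
drive_tool:
  steps:
    - [0,0,-0.006,0,0,0,1]
    - [0,0,-0.016,0,0,0,1]
    - [0,0,-0.03,0,0,0,1]
    - [0,0,-0.045,0,0,0,1]
    - [0,0,-0.065,0,0,0,1]

```text
time: 14.9
tool_pos: [0.6864, -0.0017, 0.2109]
tool_rot: [1.0, 0.013, -0.001, -0.0]
force: [-0.3, -0.1, -4.4]
grip_width: 0.53
```

Emit:
drive_tool:
  steps:
    - [0,0,-0.02,0,0,0,1]
    - [0,0,-0.04,0,0,0,1]
    - [0,0,-0.055,0,0,0,1]
    - [0,0,-0.055,0,0,0,1]

```text
time: 15.3
tool_pos: [0.6882, -0.0019, 0.2698]
tool_rot: [1.0, 0.013, 0.003, 0.0]
force: [-0.0, -0.4, -2.8]
grip_width: 0.533
```

Run:
```python
from h import *
rel([.603,-.365,.26],1.5)
```

```text
t 15.3 pos [ 0.6882 -0.0019  0.2698] toolx yaw 1.52 tilt [ 6.7e-03 -8.0e-04 -1.0e+00] F [-0.   -0.41 -2.79] grip 0.533
shift [-0.0949  0.3607  0.0095] rz 0.02
```

Emit:
drive_tool:
  steps:
    - [-0.012,0.04,0,0,0,0,1]
    - [-0.024,0.085,0,0,0,0,1]
    - [-0.036,0.13,0,0,0,0,1]
    - [-0.048,0.175,0,0,0,0,1]
    - [-0.06,0.22,0,0,0,0,1]

```text
time: 15.8
tool_pos: [0.6316, -0.2246, 0.264]
tool_rot: [1.0, 0.013, -0.001, -0.0]
force: [1.1, -0.4, -3.5]
grip_width: 0.529
```

Emit:
drive_tool:
  steps:
    - [-0.012,0.045,0,0,0,0,1]
    - [-0.024,0.09,0,0,0,0,1]
    - [-0.032,0.12,0,0,0,0,1]
    - [-0.036,0.14,0,0,0,0,1]
    - [-0.036,0.14,0,0,0,0,1]

```text
time: 16.3
tool_pos: [0.5995, -0.3664, 0.2642]
tool_rot: [1.0, 0.012, -0.001, -0.0]
force: [0.3, 1.1, -3.6]
grip_width: 0.53
```

Run:
```python
from h import *
rel([.602,-.365,.19],0)
```

```text
t 16.3 pos [ 0.5995 -0.3664  0.2642] toolx yaw 1.35 tilt [-1.3e-03  4.0e-04 -1.0e+00] F [ 0.32  1.12 -3.6 ] grip 0.53
shift [ 0.0026 -0.0013  0.0742] rz 1.35
```

Emit:
drive_tool:
  steps:
    - [0.0025,-0.001,0.025,0,0,0,1]
    - [0.0025,-0.001,0.05,0,0,0,1]
    - [0.0025,-0.001,0.065,0,0,0,1]
    - [0.0025,-0.001,0.073,0,0,0,1]
    - [0.0025,-0.001,0.073,0,0,0,1]

```text
time: 16.8
tool_pos: [0.6027, -0.3619, 0.1906]
tool_rot: [1.0, 0.014, -0.001, -0.001]
force: [0.6, -0.4, -3.1]
grip_width: 0.529
```

Emit:
drive_tool:
  steps:
    - [0,0,0.002,0,0,0,1]
    - [0,0,0.004,0,0,0,1]
    - [0,0,0.006,0,0,0,1]
    - [0,0,0.006,0,0,0,1]

```text
time: 17.2
tool_pos: [0.603, -0.3631, 0.1866]
tool_rot: [1.0, 0.013, 0.0, 0.0]
force: [0.4, -0.1, -3.1]
grip_width: 0.526
```

Emit:
drive_tool:
  steps:
    - [0,0,0.001,0,0,0,1]
    - [0,0,0.002,0,0,0,1]
    - [0,0,0.002,0,0,0,1]

```text
time: 17.5
tool_pos: [0.6028, -0.363, 0.1841]
tool_rot: [1.0, 0.013, -0.0, -0.0]
force: [0.0, 0.5, -4.4]
grip_width: 0.535
```

Emit:
drive_tool:
  steps:
    - [0,0,0.001,0,0,0,1]
    - [0,0,0.002,0,0,0,1]
    - [0,0,0.002,0,0,0,1]

```text
time: 17.8
tool_pos: [0.6029, -0.363, 0.182]
tool_rot: [1.0, 0.013, -0.0, -0.0]
force: [-1.1, -0.1, -3.4]
grip_width: 0.528
```

Emit:
drive_tool:
  steps:
    - [0,0,0.0005,0,0,0,1]
    - [0,0,0.001,0,0,0,1]
    - [0,0,0.001,0,0,0,1]

```text
time: 18.1
tool_pos: [0.6029, -0.363, 0.1812]
tool_rot: [1.0, 0.013, -0.0, -0.0]
force: [-0.1, 0.0, -4.9]
grip_width: 0.533
```

Emit:
drive_tool:
  steps:
    - [0,0,0.0005,0,0,0,1]
    - [0,0,0.001,0,0,0,1]
    - [0,0,0.001,0,0,0,1]

```text
time: 18.4
tool_pos: [0.603, -0.3631, 0.1807]
tool_rot: [1.0, 0.013, 0.0, 0.0]
force: [-0.9, 0.3, -1.0]
grip_width: 0.529
```

Emit:
drive_tool:
  steps:
    - [0,0,0.0005,0,0,0,1]
    - [0,0,0.001,0,0,0,1]
    - [0,0,0.001,0,0,0,1]

```text
time: 18.7
tool_pos: [0.6031, -0.3631, 0.1807]
tool_rot: [1.0, 0.013, 0.0, 0.0]
force: [-4.4, 3.5, 5.4]
grip_width: 0.529
```

Contact with the platform (z stopped at 0.1807 as predicted, Fz +5). I release and rise.

Emit:
drive_tool:
  steps:
    - [0,0,-0.0005,0,0,0,0.45]
    - [0,0,-0.0005,0,0,0,0.3]
    - [0,0,-0.0005,0,0,0,0]
    - [0,0,-0.0005,0,0,0,0]
    - [0,0,-0.0005,0,0,0,0]

```text
time: 19.2
tool_pos: [0.603, -0.3631, 0.1796]
tool_rot: [1.0, 0.013, 0.0, 0.0]
force: [-0.4, -0.2, -0.6]
grip_width: 1.0
```

Emit:
drive_tool:
  steps:
    - [0,0,-0.01,0,0,0,0]
    - [0,0,-0.04,0,0,0,0]
    - [0,0,-0.08,0,0,0,0]
    - [0,0,-0.12,0,0,0,0]
    - [0,0,-0.12,0,0,0,0]

```text
time: 19.7
tool_pos: [0.6052, -0.3647, 0.31]
tool_rot: [1.0, 0.013, 0.006, 0.005]
force: [0.2, -0.2, 0.9]
grip_width: 0.999
```

Run:
```python
from h import *
rel([.6,-.36,.3])
p=camera_params("wrist"); i=read_camera("wrist"); s=read_camera("scene"); d=read_camera("side")
cv2.imwrite("pics/s9.png",s);cv2.imwrite("pics/d9.png",d)
m=cv2.inRange(cv2.cvtColor(i,cv2.COLOR_BGR2HSV),(10,60,60),(24,190,255)); n,l,st,ce=cv2.connectedComponentsWithStats(m); j=st[1:,4].argmax()+1; print('brick top',st[j],atz(p,ce[j],.138).round(4))
b=mask(i,'blue'); x,y,w,h=cv2.boundingRect(b); print('blue',x,y,w,h,[atz(p,t,.04).round(3) for t in((x,y),(x+w,y),(x,y+h),(x+w,y+h))])
o=np.vstack([np.hstack([cv2.resize(i,(400,300)),cv2.resize(d,(400,300))]),cv2.resize(s[120:345,150:450],(400,300)).repeat(2,1)[:,::1][:,:800]])
o[300:,:400]=cv2.resize(s[120:345,150:450],(400,300)); o[300:,400:]=cv2.resize(d[140:290,200:400],(400,300)); cv2.imwrite("pics/m9.png",o)
```

```text
t 19.7 pos [ 0.6052 -0.3647  0.31  ] toolx yaw 1.54 tilt [ 0.0119 -0.009  -0.9999] F [ 0.18 -0.18  0.88] grip 0.999
shift [-0.0052 -0.0049  0.0099] rz None
brick top [ 240  165   68  101 6506] [ 0.6022 -0.3634  0.138 ]
blue 213 119 130 126 [array([ 0.658, -0.308,  0.04 ]), array([ 0.661, -0.424,  0.04 ]), array([ 0.536, -0.305,  0.04 ]), array([ 0.539, -0.433,  0.04 ])]
```

View pics/m9.png

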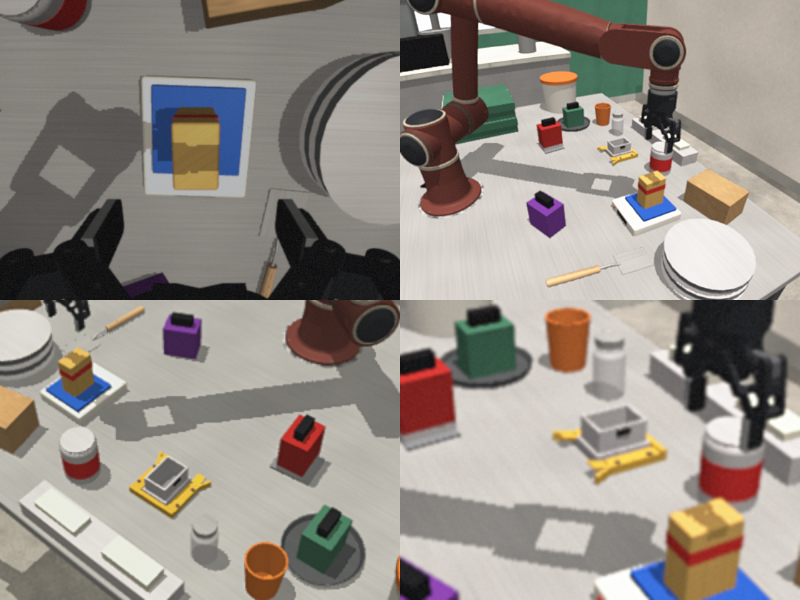

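The brick stands upright at (0.602, −0.363), about 5 mm from the platform centre. The base is home in the shoe, the lid is flat in the pan, and the bystanders are in place. I hand in.

```bash
python3 -c "
from h import *
print(bot.observe()['time'], bot.sign_off())"
```

```text
the job is handed in; nothing more can be done
19.85 None
```

The job is done and handed in at 19.85 s of the 72 s allowed. No verdict is reported, so success rests on my own checks.

**What I did**
- **Tin:** I lifted it slightly by its grip block, set it down in front of the shoe, then slid it under the lips. It met the back stop with about 8 N.
- **Lid:** It came straight up with about 10 N of drag while the shoe held the base. I lowered it into the pan until it touched, then let go.
- **Brick:** I drew it out of the base, lowered it onto the platform until it touched, and released it.

**Last checks**
- **Brick:** It stands upright about 5 mm from the platform's centre.
- **Lid and base:** The lid is flat and about centred in the pan. The base is in the shoe.
- **Surroundings:** The gripper is open and clear of everything. None of the things around looks moved in the pictures; I did not measure them.

**What disagreed**
- **Pan:** The side-camera fit of the pan failed because the red tin's dark parts merged with it. I used the scene-camera estimate instead.
- **Scale:** The platform estimates from the two outside cameras differed by about 4 mm, well inside the 30 mm allowed.
- **Shoe:** My outline fit of the shoe was poor, so I placed it from its bolt heads seen by both outside cameras. The stop contact then came 4 mm further on than that estimate.

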